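Dry layout of a starter panel

TASK

Lay out the starter panel on the steel mounting plate, every part upright and square with the plate: the larger contactor midway between the transformer and the terminal block and in line with them; the smaller contactor centred in front of the larger one (the robot's side) with a finger's width of about 20 mm between them; the relay socket centred behind the terminal block (the far side), again about 20 mm clear of it. Set the relay on top of its socket, centred and lying the same way, and let go of everything. Leave the two cartons and the screwdriver where they lie.

Things in the scene. Friction and masses are not known exactly. Their poses are not given: they have to be found in the camera images.
- plate: fixed flat steel sheet 300 mm (its x) by 340 mm (its y), 4 mm thick, lying on the bench; origin at the centre of its underside, so its top is at z +4 mm. x points to the far side, away from the robot (turned by up to 10 degrees), y to the robot's left. 'In front' is its -x side, 'behind' its +x side. A part is square with the plate when its x axis is parallel to the plate's x, either way round (within about 10 degrees).
- transformer: fixed control transformer bolted to the plate: dark laminated core with a copper winding, 66 mm (x) by 60 mm (y), 62 mm high; 65 mm with its bolt heads. Origin at the centre of its underside, axes parallel to the plate's. It stands at the left or the right of the plate; its centre is always 230 mm along the plate's y from that of the terminal block, in one row.
- terminals: fixed grey terminal block with six pairs of brass screws, bolted to the plate at the other end of the row from the transformer: 56 mm (x) by 44 mm (y), 42 mm high. Origin at the centre of its underside, axes parallel to the plate's.
- contactor_large: loose larger contactor, black, stepped: 76 mm (x) by 56 mm (y), 68 mm high in the middle 44 mm of its length and 44 mm high at its two terminal ends; its two flat sides (across y, 56 mm apart) go all the way up. About 0.42 kg. Starts upright on the bench to the right of the plate, x within 35 degrees of the world x. Origin at the centre of its underside. To be placed midway between transformer and terminal block.
- contactor_small: loose smaller contactor, same shape but smaller: 60 mm (x) by 42 mm (y), 50 mm high in the middle 36 mm and 34 mm high at its ends; flat sides 42 mm apart. About 0.22 kg. Starts upright on the bench. Origin at the centre of its underside. Goes in front of the larger contactor: with a 20 mm gap the two centres are 88 mm apart along the plate's x.
- socket: loose relay socket, low grey block 56 mm (x) by 34 mm (y), 30 mm high, flat top with small slots and six brass screws. About 0.07 kg. Starts upright on the bench. Origin at the centre of its underside. Goes behind the terminal block: with a 20 mm gap the two centres are 76 mm apart along the plate's x.
- relay: loose plug-in relay (pins left out), upright white case on a thin black foot, a small black test button on top: 36 mm (x) by 28 mm (y), 50 mm high, flat underside. About 0.08 kg. Starts upright on the bench. Origin at the centre of its underside. Stands finally on the flat top of the socket, 30 mm above the socket's underside, its long side along the socket's long side.
- carton: bystander: loose yellow carton 85 x 65 mm, 75 mm high, to the left of the plate; origin at the centre of its underside. Not to be moved.
- fuse_box: bystander: loose brown cardboard box 90 x 60 mm, 45 mm high, to the left of the plate; origin at the centre of its underside. Not to be moved.
- screwdriver: bystander: loose screwdriver lying on the bench beyond the parts, at the right; red handle, about 200 mm long and 26 mm high, lying roughly along the world y; origin under the front end of the handle, near mid-length. Not to be moved.
Things that resemble listed ones, but are neither listed nor needed, are in the scene too. Leave any green or red look-alike of the contactor_small alone.

How it is judged:
By the outcome, as a careful person would: the job done as asked, in the order asked, and still so for the second after the job is handed in, with the robot touching nothing.
It also fails if it takes over 112 s, if anything falls off the work surface, if the arm or the gripper's body presses on something with over 40 N, if the wrist force passes 120 N, or if a joint passes its speed limit or range.

ROBOT

A 6-joint arm with a two-finger parallel gripper is mounted at the origin on the work surface. World frame = base frame: x ahead of the robot, y to its left, z up, the work surface at z = 0. Lengths are in m, angles in degrees, forces in N, time in s.
With the tool pointing down it reaches from about 0.325 to 0.85 m from the base axis. Payload 15.5 kg.
Tool frame: the origin (TCP) lies between the finger pads; the fingertips stand 25 mm ahead of it and the grasp point (between the pads) lies 6 mm ahead of it; z points along the fingers, y is the line along which they close (so a half turn about z gives the same grasp; the last joint's range is limited). The gripper opens to 91 mm and grips with 3 to 60 N. Pads are 32 mm wide; open, the fingers measure 118 mm over their backs; the gripper's body (76 mm by 178 mm) begins 60 mm behind the grasp point.
Start: joints at [-69.987, 28.281, 77.091, -0, 74.628, -5.472], TCP at [0.269, -0.564, 0.239] pointing down, gripper open.
Joint ranges: [-166.48, 166.48], [-47.26, 123.95], [12.59, 153.08], [-70.14, 250.14], [6.76, 159.57], [-176.63, 176.63]. Speed limits (degrees/s): [108.29, 108.29, 147.25, 172.46, 172.46, 172.46].

INTERFACE

Orientations are given as [roll, pitch, yaw] about the fixed x, y, z axes, in that order (R = Rz(yaw) Ry(pitch) Rx(roll)).
In Python, from cell import robot gives the robot as it stands.
- The arm moves only by the tool servo_tool, never from a script. Its argument "rows" is a list of rows, each an object of numbers: "tx", "ty", "tz": the shift along the world's x, y, z in units of 30 mm (1.0 is 30 mm); "ax", "ay", "az": the turn, a rotation vector about the world's x, y, z in units of 6 degrees (1.0 is 6 degrees). A call has 1 to 8 rows; each row shifts and turns the commanded pose from where the row before left it; what a row does not reach is not made up. A row lasts 1/8 s, in which the tool goes at most 62.5 mm and 10.7 degrees, less where a joint would pass 70% of its speed; a pose out of reach is approached as far as the arm can. A call is refused whole if a number of a shift passes 1 or a number of a turn 1, either way. A call with a gripper value outside its range is refused whole. "claw" is the closure in counts, from 0 (fully open) to 255 (shut), set as the call begins (left out, the last holds). The fingers move at their own pace and stop on an object; "squeeze" is the grip in N (left out, the last holds). Time passes only in rows, so rows that do not move let the fingers close. It gives the time, the measured TCP pose, the force, the opening and the grip force at its end, in the units of the state.
- robot.state(): the state, without advancing time (a new reading comes with each control period).
- robot.capture(name): name is "scene" or "top"; returns the picture (480x640x3 uint8, red, green, blue); there is no depth.
- robot.camera_params(name): a dict with "camera_matrix" (3x3 intrinsics, pixels), "world_to_cam" (4x4, takes a point from world to camera coordinates). Camera axes: x right, y down, z forward; pixel columns grow to the right and rows downward; lengths in m; the calibration is good to about 2 mm. A picture is of the moment at which its call begins. camera_params takes no time and is no camera call.
- robot.finish_job(): hands the job in; it is judged then, once.
The state is a dict: "time_s": time; "joint_pos": joint angles; "joint_velocities": joint speeds; "effort": joint torques, N m; "eef_pos": TCP position; "tcp_rot": TCP orientation; "contact_force": force on the tool from outside, world axes, zero at the start; "moment": the same for the moment, N m; "width": finger opening in m; "finger_force": force on a finger pad.
Only numpy, scipy, OpenCV 4.12 (cv2) and the standard library are available. Lean on these libraries where they do the work, as an engineer would, in place of code of your own. Each camera call takes 0.05 s, during which the arm holds its last target. There are 200 camera calls.

## Working session

There is one attempt and no reset: what is moved stays moved. The work goes in short steps, Python scripts to look and compute and a tool call to move; the robot and the scene stay as the last step left them, time stands still between calls to the robot, and variables do not carry over. Pictures are saved under pics/ and viewed, at most 14 in all, crops included, and the job is handed in when it is done.

Besides the shell and the picture viewer there is one more tool, called after "Emit:" by a JSON object that holds its "op" and its "data", one argument or row to a line. servo_tool: Moves the arm, as the interface text tells. Its arguments: {"type":"object","properties":{"rows":{"type":"array","items":{"type":"object","properties":{"tx":{"type":"number"},"ty":{"type":"number"},"tz":{"type":"number"},"ax":{"type":"number"},"ay":{"type":"number"},"az":{"type":"number"}}}},"claw":{"type":"number"},"squeeze":{"type":"number"}},"required":["rows"]}

```bash
ls; mkdir -p pics; python3 - <<'E'
from cell import robot
import cv2
for n in("scene","top"):
    cv2.imwrite(f"pics/{n}0.png",robot.capture(n)[:,:,::-1]); print(robot.camera_params(n))
print(robot.state())
E
```

```text
pics
{'camera_matrix': array([[518.59860585,   0.        , 325.52534516],
       [  0.        , 518.59860585, 234.91377366],
       [  0.        ,   0.        ,   1.        ]]), 'world_to_cam': array([[ 0.86556756,  0.50073807,  0.00736059, -0.4651167 ],
       [ 0.34672722, -0.58861214, -0.73028487, -0.19134608],
       [-0.36134891,  0.63466301, -0.68310309,  1.5128884 ],
       [ 0.        ,  0.        ,  0.        ,  1.        ]])}
{'camera_matrix': array([[476.92715131,   0.        , 315.65262563],
       [  0.        , 476.92715131, 237.69432323],
       [  0.        ,   0.        ,   1.        ]]), 'world_to_cam': array([[-0.01501283, -0.99969675, -0.01951982, -0.02312362],
       [-0.99890515,  0.01586028, -0.0440108 ,  0.54136114],
       [ 0.04430705,  0.01883772, -0.99884034,  1.47053784],
       [ 0.        ,  0.        ,  0.        ,  1.        ]])}
{'time_s': 0.1, 'joint_pos': array([-6.99873244e+01,  2.83106900e+01,  7.71229129e+01,  4.56644461e-04,
        7.46286743e+01, -5.47163486e+00]), 'joint_velocities': array([-0.00877924, -0.11791518, -0.12327223,  0.04797346, -0.01960257,
        0.00899185]), 'effort': array([ 1.75987061e-03, -8.80240560e+01, -3.82542872e+01,  7.08051980e-02,
        4.82468458e-02, -5.23146889e-05]), 'eef_pos': array([ 0.26881473, -0.56389407,  0.23840871]), 'tcp_rot': array([-1.79938049e+02, -6.37648172e-03,  2.54841857e+01]), 'contact_force': array([0.32170876, 1.03264938, 0.75231827]), 'moment': array([ 0.02536213, -0.00348884,  0.01401239]), 'finger_force': 0.0, 'width': 0.09136647545143319}
```

View pics/top0.png

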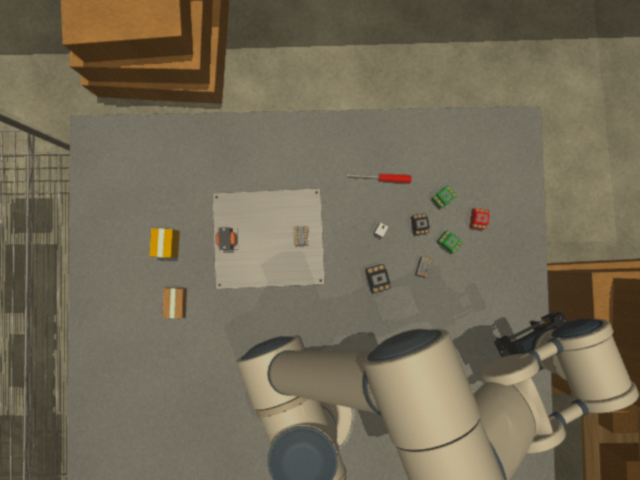

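View pics/scene0.png

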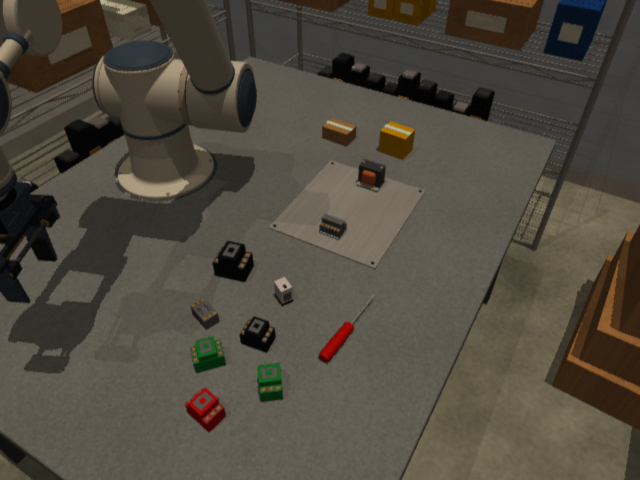

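The top view shows the plate (corners near (214,192), (322,188), (324,286), (217,289)), the transformer at (227,239) and the terminals at (301,236). The large contactor is at (377,278), the small one at (421,224), the socket at (425,266) and the relay at (381,230). I'll enlarge it for precise pixels.

```bash
python3 - <<'E'
import cv2
t=cv2.imread("pics/top0.png"); s=cv2.imread("pics/scene0.png")
def crop(im,x,y,w,h,k,n):
    c=cv2.resize(im[y:y+h,x:x+w],None,fx=k,fy=k,interpolation=cv2.INTER_CUBIC)
    for i in range(0,w,10): cv2.line(c,(i*k,0),(i*k,6),(0,255,255),1); cv2.putText(c,str(x+i),(i*k,16),0,.35,(0,255,255),1)
    for i in range(0,h,10): cv2.line(c,(0,i*k),(6,i*k),(0,255,255),1); cv2.putText(c,str(y+i),(8,i*k+4),0,.35,(0,255,255),1)
    cv2.imwrite(f"pics/{n}.png",c)
crop(t,355,205,90,90,6,"t_parts")
crop(t,205,180,130,115,5,"t_plate")
crop(s,180,235,130,125,6,"s_parts")
E
```

```text
(no output)
```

View pics/t_parts.png

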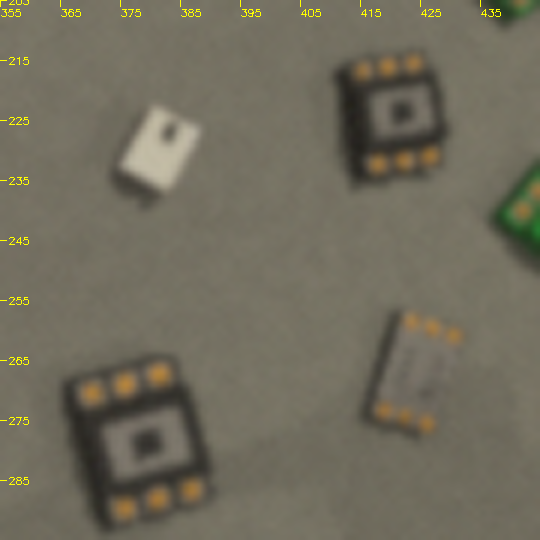

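View pics/t_plate.png

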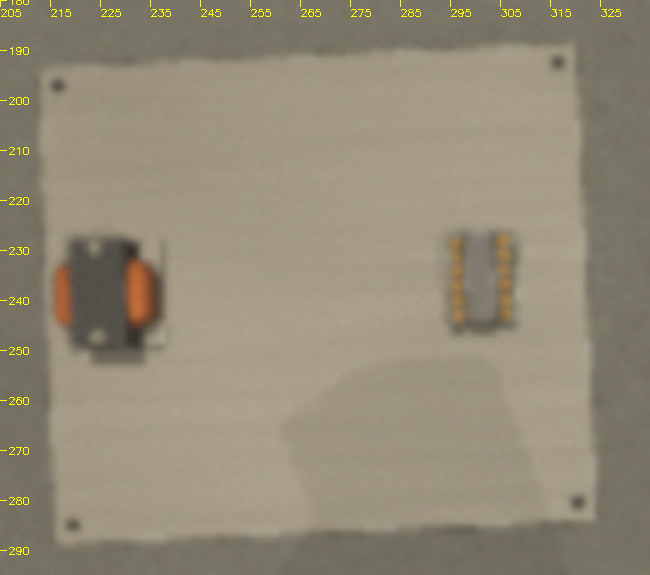

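View pics/s_parts.png

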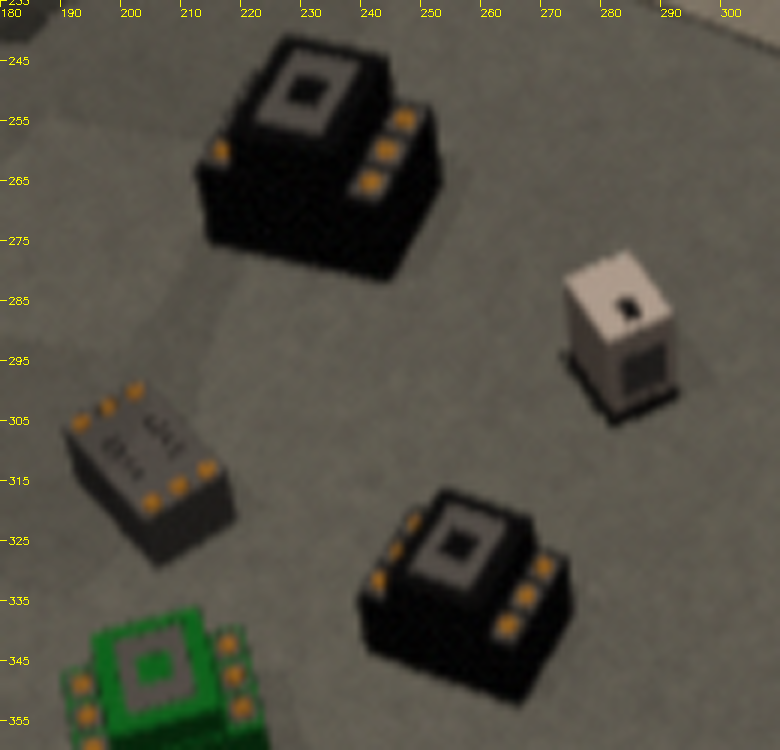

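The crops give sub-pixel features: labels, brass screws, relay top corners, plate corners and bolt heads. I'll back-project them at their known heights and get one scene crop of the plate to cross-check.

```bash
cat > h.py <<'E'
import numpy as np
from cell import robot
P={n:robot.camera_params(n) for n in("top","scene")}
def bp(n,uv,z):
    K=P[n]["camera_matrix"];T=P[n]["world_to_cam"];R=T[:3,:3];t=T[:3,3]
    uv=np.atleast_2d(np.array(uv,float)); d=(np.linalg.inv(K)@np.c_[uv,np.ones(len(uv))].T).T@R
    c=-R.T@t
    return (c+d*((z-c[2])/d[:,2])[:,None])[:,:2]*1000
def cr(x,y,k,uv): return (np.array(uv,float)+.5)/k-.5+[x,y]
def head(a,b): d=b-a; return round(np.degrees(np.arctan2(d[1],d[0])),1), round(np.hypot(*d),1)
E
cat > m.py <<'E'
from h import *
import cv2
np.set_printoptions(precision=1,suppress=True)
t=lambda uv,z:bp("top",cr(355,205,6,uv),z); s=lambda uv,z:bp("scene",cr(180,235,6,uv),z); p=lambda uv,z:bp("top",cr(205,180,5,uv),z)
def two(nm,f,lo,hi,z): a=f(lo,z).mean(0);b=f(hi,z).mean(0);print(nm,(a+b)/2,head(a,b))
two("L top",t,[(124,509),(158,499),(193,490)],[(92,393),(125,384),(160,374)],.045)
print("L lab top",t([(148,444)],.068),"scene",s([(308,91)],.068)); 
a=s([(405,118),(387,150),(371,182)],.045);print("L sc +x row",a.mean(0),head(a[2],a[0]))
two("S top",t,[(378,164),(404,160),(430,156)],[(364,70),(388,66),(414,63)],.035)
two("S sc",s,[(413,522),(395,550),(378,580)],[(544,566),(526,595),(508,625)],.035)
print("S lab",t([(402,112)],.05),s([(459,545)],.05))
two("K top",t,[(384,410),(405,416),(427,424)],[(411,321),(432,326),(454,336)],.031)
two("K sc",s,[(81,422),(108,407),(135,391)],[(151,502),(179,486),(207,468)],.031)
two("R top",t,[(168,192),(121,165)],[(156,106),(201,127)],.05)
two("R sc",s,[(567,280),(624,252)],[(672,312),(612,342)],.05)
two("plate x",p,[(596,520),(55,545)],[(40,68),(573,44)],.004)
two("plate y",p,[(596,520),(573,44)],[(55,545),(40,68)],.004)
two("holes y",p,[(558,62),(578,502)],[(58,86),(73,525)],.004)
tm=p([(482,281)],.043)[0];tr=p([(96,292)],.065)[0];print("term",tm,"trafo",tr,head(tm,tr),(tm+tr)/2)
im=cv2.imread("pics/scene0.png");x,y,w,h,k=265,150,165,120,4
cv2.imwrite("pics/s_plate.png",cv2.resize(im[y:y+h,x:x+w],None,fx=k,fy=k,interpolation=cv2.INTER_CUBIC))
E
python3 m.py
```

```text
L top [ 414.2 -219.3] (np.float64(14.6), np.float64(60.2))
L lab top [[ 413.9 -219.7]] scene [[ 416.9 -221. ]]
L sc +x row [ 446.  -213.8] (np.float64(105.2), np.float64(35.2))
S top [ 578.3 -352.8] (np.float64(7.8), np.float64(48.3))
S sc [ 580.1 -355.2] (np.float64(8.4), np.float64(49.5))
S lab [[ 577.8 -352.6]] [[ 580.6 -354.6]]
K top [ 446.7 -361.7] (np.float64(-18.2), np.float64(47.3))
K sc [ 449.5 -364.6] (np.float64(-18.4), np.float64(46.8))
R top [ 561.9 -231.6] (np.float64(-29.8), np.float64(35.7))
R sc [ 565.4 -234.8] (np.float64(-27.5), np.float64(34.6))
plate x [542.  118.8] (np.float64(1.7), np.float64(298.9))
plate y [542.  118.8] (np.float64(91.7), np.float64(337.1))
holes y [542.2 118.3] (np.float64(91.8), np.float64(315.5))
term [546.   12.5] trafo [542.  243.8] (np.float64(91.0), np.float64(231.3)) [544.  128.1]
```

View pics/s_plate.png

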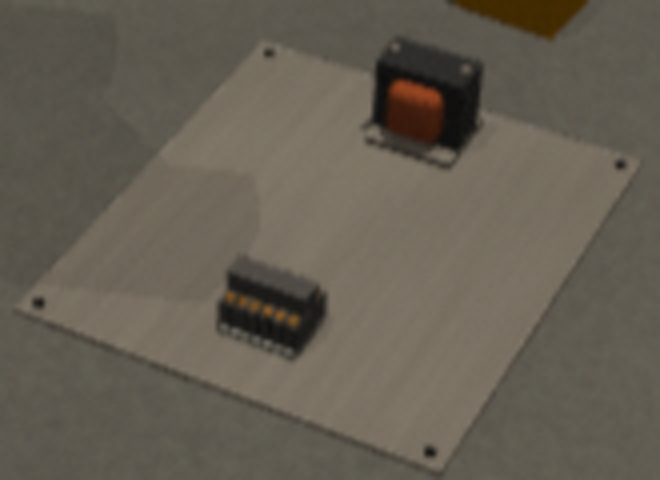

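The scene crop shows the plate holes at about (268,53), (620,164), (430,451) and (38,303), with the terminals and transformer as expected. The two cameras agree apart from a constant (2.5,-2.3) mm, so I use the mean frame:

| Part | x | y | Yaw |
|---|---|---|---|
| Large contactor, start | 415.4 | -220.5 | 14.7° |
| Small contactor, start | 579.3 | -353.8 | 8.1° |
| Socket, start | 448.1 | -363.2 | -18.3° |
| Relay, start | 563.5 | -233.2 | -28.7° |
| Large contactor, target | 545.3 | 127 | 1.5° |
| Small contactor, target | 457.3 | 124.7 | 1.5° |
| Socket and relay, target | 623.4 | 13.3 | 1.5° |

Emit:
{"op": "servo_tool", "data": {
  "rows": [
    {"tx":0.4,"ty":0.95,"tz":-0.25,"az":-0.2},
    {"tx":0.4,"ty":0.95,"tz":-0.25,"az":-0.2},
    {"tx":0.4,"ty":0.95,"tz":-0.25,"az":-0.2},
    {"tx":0.4,"ty":0.95,"tz":-0.25,"az":-0.2},
    {"tx":0.4,"ty":0.95,"tz":-0.25,"az":-0.2},
    {"tx":0.4,"ty":0.95,"tz":-0.25,"az":-0.2},
    {"tx":0.4,"ty":0.95,"tz":-0.25,"az":-0.2},
    {"tx":0.4,"ty":0.95,"tz":-0.25,"az":-0.2}
  ],
  "claw": 0,
  "squeeze": 30
}}

```text
invalid input at $.rows[0]: expected keys tx, ty, tz, ax, ay, az
```

Emit:
{"op": "servo_tool", "data": {
  "rows": [
    {"tx":0.4,"ty":0.95,"tz":-0.25,"ax":0,"ay":0,"az":-0.2},
    {"tx":0.4,"ty":0.95,"tz":-0.25,"ax":0,"ay":0,"az":-0.2},
    {"tx":0.4,"ty":0.95,"tz":-0.25,"ax":0,"ay":0,"az":-0.2},
    {"tx":0.4,"ty":0.95,"tz":-0.25,"ax":0,"ay":0,"az":-0.2},
    {"tx":0.4,"ty":0.95,"tz":-0.25,"ax":0,"ay":0,"az":-0.2},
    {"tx":0.4,"ty":0.95,"tz":-0.25,"ax":0,"ay":0,"az":-0.2},
    {"tx":0.4,"ty":0.95,"tz":-0.25,"ax":0,"ay":0,"az":-0.2},
    {"tx":0.4,"ty":0.95,"tz":-0.25,"ax":0,"ay":0,"az":-0.2}
  ],
  "claw": 0,
  "squeeze": 30
}}

```text
time_s: 1.1
eef_pos: [0.3651, -0.3352, 0.1786]
tcp_rot: [-180.0, 0.0, 15.8]
contact_force: [-1.3, 0.8, -0.2]
width: 0.0913
finger_force: 0.0
```

Emit:
{"op": "servo_tool", "data": {
  "rows": [
    {"tx":0.335,"ty":0.765,"tz":-0.324,"ax":0,"ay":0,"az":-0.04},
    {"tx":0.335,"ty":0.765,"tz":-0.324,"ax":0,"ay":0,"az":-0.04},
    {"tx":0.335,"ty":0.765,"tz":-0.324,"ax":0,"ay":0,"az":-0.04},
    {"tx":0.335,"ty":0.765,"tz":-0.324,"ax":0,"ay":0,"az":-0.04},
    {"tx":0.335,"ty":0.765,"tz":-0.324,"ax":0,"ay":0,"az":-0.04},
    {"tx":0,"ty":0,"tz":0,"ax":0,"ay":0,"az":0}
  ]
}}

```text
time_s: 1.85
eef_pos: [0.4151, -0.22, 0.1297]
tcp_rot: [-179.9, 0.1, 14.8]
contact_force: [0.5, -0.4, -0.2]
width: 0.0914
finger_force: 0.0
```

Emit:
{"op": "servo_tool", "data": {
  "rows": [
    {"tx":0,"ty":0,"tz":-0.6,"ax":0,"ay":0,"az":0},
    {"tx":0,"ty":0,"tz":-0.6,"ax":0,"ay":0,"az":0},
    {"tx":0,"ty":0,"tz":-0.6,"ax":0,"ay":0,"az":0},
    {"tx":0,"ty":0,"tz":-0.5,"ax":0,"ay":0,"az":0},
    {"tx":0,"ty":0,"tz":-0.33,"ax":0,"ay":0,"az":0},
    {"tx":0,"ty":0,"tz":0,"ax":0,"ay":0,"az":0}
  ]
}}

```text
time_s: 2.6
eef_pos: [0.4149, -0.2217, 0.0511]
tcp_rot: [-180.0, 0.0, 14.7]
contact_force: [0.7, -0.5, 0.5]
width: 0.0912
finger_force: 0.0
```

Emit:
{"op": "servo_tool", "data": {
  "rows": [
    {"tx":0,"ty":0,"tz":0,"ax":0,"ay":0,"az":0},
    {"tx":0,"ty":0,"tz":0,"ax":0,"ay":0,"az":0},
    {"tx":0,"ty":0,"tz":0,"ax":0,"ay":0,"az":0},
    {"tx":0,"ty":0,"tz":0,"ax":0,"ay":0,"az":0},
    {"tx":0,"ty":0,"tz":0,"ax":0,"ay":0,"az":0},
    {"tx":0,"ty":0,"tz":0,"ax":0,"ay":0,"az":0}
  ],
  "claw": 255,
  "squeeze": 30
}}

```text
time_s: 3.35
eef_pos: [0.4153, -0.2216, 0.0516]
tcp_rot: [180.0, -0.0, 14.7]
contact_force: [-0.8, -0.8, 6.3]
width: 0.0561
finger_force: 30.0
```

Emit:
{"op": "servo_tool", "data": {
  "rows": [
    {"tx":0,"ty":0,"tz":0.5,"ax":0,"ay":0,"az":0},
    {"tx":0,"ty":0,"tz":0.9,"ax":0,"ay":0,"az":0},
    {"tx":0,"ty":0,"tz":0.9,"ax":0,"ay":0,"az":0},
    {"tx":0.2,"ty":0.5,"tz":0.7,"ax":0,"ay":0,"az":-0.2},
    {"tx":0.36,"ty":0.95,"tz":0.3,"ax":0,"ay":0,"az":-0.2},
    {"tx":0.36,"ty":0.95,"tz":0,"ax":0,"ay":0,"az":-0.2},
    {"tx":0.36,"ty":0.95,"tz":0,"ax":0,"ay":0,"az":-0.2},
    {"tx":0.36,"ty":0.95,"tz":0,"ax":0,"ay":0,"az":-0.2}
  ]
}}

```text
time_s: 4.35
eef_pos: [0.4642, -0.0913, 0.1501]
tcp_rot: [-180.0, 0.1, 8.6]
contact_force: [0.1, -0.2, -5.3]
width: 0.0563
finger_force: 30.0
```

Emit:
{"op": "servo_tool", "data": {
  "rows": [
    {"tx":0.36,"ty":0.95,"tz":0,"ax":0,"ay":0,"az":-0.2},
    {"tx":0.36,"ty":0.95,"tz":0,"ax":0,"ay":0,"az":-0.2},
    {"tx":0.36,"ty":0.95,"tz":0,"ax":0,"ay":0,"az":-0.2},
    {"tx":0.36,"ty":0.95,"tz":0,"ax":0,"ay":0,"az":-0.2},
    {"tx":0.36,"ty":0.95,"tz":0,"ax":0,"ay":0,"az":-0.2},
    {"tx":0.36,"ty":0.95,"tz":0,"ax":0,"ay":0,"az":-0.2},
    {"tx":0.36,"ty":0.95,"tz":0,"ax":0,"ay":0,"az":0},
    {"tx":0,"ty":0,"tz":0,"ax":0,"ay":0,"az":0}
  ]
}}

```text
time_s: 5.35
eef_pos: [0.5401, 0.1086, 0.1499]
tcp_rot: [-180.0, 0.0, 1.6]
contact_force: [-0.2, -0.3, -5.8]
width: 0.0561
finger_force: 30.0
```

Emit:
{"op": "servo_tool", "data": {
  "rows": [
    {"tx":0.173,"ty":0.613,"tz":0,"ax":0,"ay":0,"az":0},
    {"tx":0,"ty":0,"tz":-0.6,"ax":0,"ay":0,"az":0},
    {"tx":0,"ty":0,"tz":-0.7,"ax":0,"ay":0,"az":0},
    {"tx":0,"ty":0,"tz":-0.7,"ax":0,"ay":0,"az":0},
    {"tx":0,"ty":0,"tz":-0.6,"ax":0,"ay":0,"az":0},
    {"tx":0,"ty":0,"tz":-0.3,"ax":0,"ay":0,"az":0},
    {"tx":0,"ty":0,"tz":0,"ax":0,"ay":0,"az":0},
    {"tx":0,"ty":0,"tz":0,"ax":0,"ay":0,"az":0}
  ]
}}

```text
time_s: 6.35
eef_pos: [0.5455, 0.1255, 0.064]
tcp_rot: [-180.0, -0.0, 1.5]
contact_force: [-0.0, -1.5, -5.9]
width: 0.0559
finger_force: 30.0
```

Emit:
{"op": "servo_tool", "data": {
  "rows": [
    {"tx":0,"ty":0.04,"tz":-0.13,"ax":0,"ay":0,"az":0},
    {"tx":0,"ty":0,"tz":-0.13,"ax":0,"ay":0,"az":0},
    {"tx":0,"ty":0,"tz":0,"ax":0,"ay":0,"az":0},
    {"tx":0,"ty":0,"tz":0,"ax":0,"ay":0,"az":0}
  ]
}}

```text
time_s: 6.85
eef_pos: [0.5451, 0.1267, 0.0556]
tcp_rot: [180.0, 0.0, 1.5]
contact_force: [-0.5, -0.2, -5.0]
width: 0.0558
finger_force: 30.0
```

Emit:
{"op": "servo_tool", "data": {
  "rows": [
    {"tx":0,"ty":0,"tz":0,"ax":0,"ay":0,"az":0},
    {"tx":0,"ty":0,"tz":0,"ax":0,"ay":0,"az":0},
    {"tx":0,"ty":0,"tz":0,"ax":0,"ay":0,"az":0},
    {"tx":0,"ty":0,"tz":0,"ax":0,"ay":0,"az":0}
  ],
  "claw": 40
}}

```text
time_s: 7.35
eef_pos: [0.5453, 0.1267, 0.0557]
tcp_rot: [-180.0, -0.0, 1.5]
contact_force: [0.6, 0.6, -0.3]
width: 0.0769
finger_force: 0.0
```

Emit:
{"op": "servo_tool", "data": {
  "rows": [
    {"tx":0,"ty":0,"tz":0.6,"ax":0,"ay":0,"az":0},
    {"tx":0,"ty":0,"tz":0.9,"ax":0,"ay":0,"az":0},
    {"tx":0,"ty":0,"tz":0.9,"ax":0,"ay":0,"az":0},
    {"tx":0,"ty":-0.5,"tz":0.6,"ax":0,"ay":0,"az":0},
    {"tx":0,"ty":-1,"tz":0,"ax":0,"ay":0,"az":0.1},
    {"tx":0.1,"ty":-1,"tz":0,"ax":0,"ay":0,"az":0.1},
    {"tx":0.1,"ty":-1,"tz":0,"ax":0,"ay":0,"az":0.1},
    {"tx":0.1,"ty":-1,"tz":0,"ax":0,"ay":0,"az":0.1}
  ],
  "claw": 75
}}

```text
time_s: 8.35
eef_pos: [0.5539, -0.0102, 0.1455]
tcp_rot: [180.0, 0.0, 3.9]
contact_force: [0.4, -0.2, 0.7]
width: 0.0644
finger_force: 0.0
```

Emit:
{"op": "servo_tool", "data": {
  "rows": [
    {"tx":0.1,"ty":-1,"tz":0,"ax":0,"ay":0,"az":0.1},
    {"tx":0.1,"ty":-1,"tz":0,"ax":0,"ay":0,"az":0.1},
    {"tx":0.1,"ty":-1,"tz":0,"ax":0,"ay":0,"az":0.1},
    {"tx":0.1,"ty":-1,"tz":0,"ax":0,"ay":0,"az":0.1},
    {"tx":0.1,"ty":-1,"tz":0,"ax":0,"ay":0,"az":0.1},
    {"tx":0.1,"ty":-1,"tz":-0.3,"ax":0,"ay":0,"az":0.1},
    {"tx":0.1,"ty":-1,"tz":-0.4,"ax":0,"ay":0,"az":0.1},
    {"tx":0.1,"ty":-1,"tz":0,"ax":0,"ay":0,"az":0}
  ]
}}

```text
time_s: 9.35
eef_pos: [0.577, -0.2499, 0.1235]
tcp_rot: [-179.9, 0.1, 8.1]
contact_force: [1.2, -0.4, -0.1]
width: 0.0643
finger_force: 0.0
```

Emit:
{"op": "servo_tool", "data": {
  "rows": [
    {"tx":0,"ty":-1,"tz":0,"ax":0,"ay":0,"az":0},
    {"tx":0,"ty":-1,"tz":0,"ax":0,"ay":0,"az":0},
    {"tx":0,"ty":-0.8,"tz":0,"ax":0,"ay":0,"az":0},
    {"tx":0,"ty":-0.5,"tz":0,"ax":0,"ay":0,"az":0},
    {"tx":0,"ty":0,"tz":0,"ax":0,"ay":0,"az":0},
    {"tx":0,"ty":0,"tz":0,"ax":0,"ay":0,"az":0}
  ]
}}

```text
time_s: 10.1
eef_pos: [0.5781, -0.3465, 0.1245]
tcp_rot: [-180.0, 0.0, 8.1]
contact_force: [-0.3, -1.0, 1.2]
width: 0.0646
finger_force: 0.0
```

```bash
python3 - <<'E'
from cell import robot
import cv2
im=robot.capture("top")[:,:,::-1]; cv2.imwrite("pics/top1.png",im)
cv2.imwrite("pics/t1_plate.png",cv2.resize(im[180:295,205:335],None,fx=5,fy=5,interpolation=cv2.INTER_CUBIC))
E
```

```text
(no output)
```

View pics/t1_plate.png

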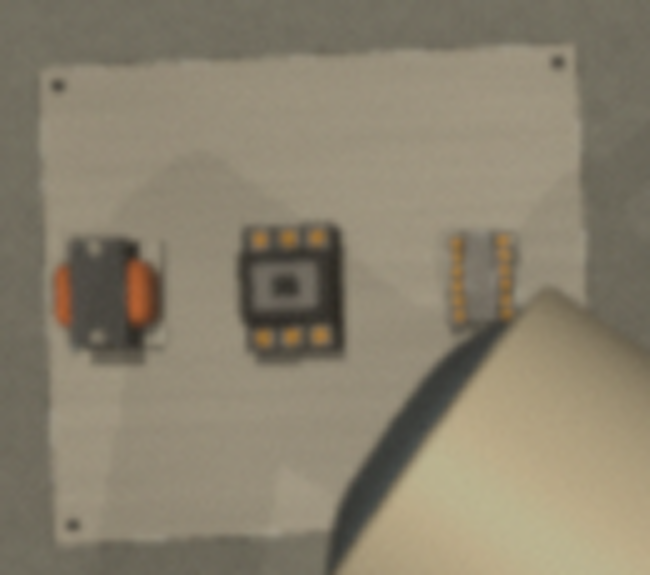

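The large contactor stands upright on the plate, with its label centre at (286,286) and its screw rows at (289,239) and (292,337). Now I'll check its position against the target in the top camera's frame, (544.0, 128.1).

```bash
python3 - <<'E'
from h import *
p=lambda uv,z:bp("top",cr(205,180,5,uv),z)
a=p([(264,338),(292,337),(320,336)],.049).mean(0);b=p([(260,240),(289,239),(318,238)],.049).mean(0)
print((a+b)/2,head(a,b),p([(286,286)],.072))
E
```

```text
[543.36709177 128.58458486] (np.float64(1.2), np.float64(59.6)) [[543.49413402 128.26887794]]
```

Emit:
{"op": "servo_tool", "data": {
  "rows": [
    {"tx":0.04,"ty":-0.24,"tz":0,"ax":0,"ay":0,"az":0},
    {"tx":0,"ty":0,"tz":-0.6,"ax":0,"ay":0,"az":0},
    {"tx":0,"ty":0,"tz":-0.8,"ax":0,"ay":0,"az":0},
    {"tx":0,"ty":0,"tz":-0.8,"ax":0,"ay":0,"az":0},
    {"tx":0,"ty":0,"tz":-0.5,"ax":0,"ay":0,"az":0},
    {"tx":0,"ty":0,"tz":-0.3,"ax":0,"ay":0,"az":0},
    {"tx":0,"ty":0,"tz":0,"ax":0,"ay":0,"az":0}
  ]
}}

```text
time_s: 11.02
eef_pos: [0.5792, -0.3544, 0.0341]
tcp_rot: [-180.0, 0.0, 8.1]
contact_force: [0.4, 0.6, -0.0]
width: 0.0645
finger_force: 0.0
```

Emit:
{"op": "servo_tool", "data": {
  "rows": [
    {"tx":0,"ty":0,"tz":0,"ax":0,"ay":0,"az":0},
    {"tx":0,"ty":0,"tz":0,"ax":0,"ay":0,"az":0},
    {"tx":0,"ty":0,"tz":0,"ax":0,"ay":0,"az":0},
    {"tx":0,"ty":0,"tz":0,"ax":0,"ay":0,"az":0},
    {"tx":0,"ty":0,"tz":0,"ax":0,"ay":0,"az":0}
  ],
  "claw": 255,
  "squeeze": 25
}}

```text
time_s: 11.65
eef_pos: [0.5797, -0.3548, 0.0352]
tcp_rot: [180.0, -0.0, 8.1]
contact_force: [-1.0, -0.1, 6.2]
width: 0.0418
finger_force: 25.0
```

The large contactor is within 0.6 mm and 0.5° of its target. The small contactor is gripped, so I'll carry it over.

Emit:
{"op": "servo_tool", "data": {
  "rows": [
    {"tx":0,"ty":0,"tz":0.5,"ax":0,"ay":0,"az":0},
    {"tx":0,"ty":0,"tz":0.9,"ax":0,"ay":0,"az":0},
    {"tx":0,"ty":0,"tz":0.9,"ax":0,"ay":0,"az":0},
    {"tx":-0.2,"ty":0.5,"tz":0.7,"ax":0,"ay":0,"az":-0.1},
    {"tx":-0.3,"ty":0.97,"tz":0.3,"ax":0,"ay":0,"az":-0.1},
    {"tx":-0.3,"ty":1,"tz":0,"ax":0,"ay":0,"az":-0.1},
    {"tx":-0.3,"ty":1,"tz":0,"ax":0,"ay":0,"az":-0.1},
    {"tx":-0.3,"ty":1,"tz":0,"ax":0,"ay":0,"az":-0.1}
  ]
}}

```text
time_s: 12.65
eef_pos: [0.537, -0.2195, 0.1345]
tcp_rot: [180.0, -0.0, 5.1]
contact_force: [-0.2, 0.2, -2.0]
width: 0.0419
finger_force: 25.0
```

Emit:
{"op": "servo_tool", "data": {
  "rows": [
    {"tx":-0.3,"ty":1,"tz":0,"ax":0,"ay":0,"az":-0.1},
    {"tx":-0.3,"ty":1,"tz":0,"ax":0,"ay":0,"az":-0.1},
    {"tx":-0.3,"ty":1,"tz":0,"ax":0,"ay":0,"az":-0.1},
    {"tx":-0.3,"ty":1,"tz":0,"ax":0,"ay":0,"az":-0.1},
    {"tx":-0.3,"ty":1,"tz":0,"ax":0,"ay":0,"az":-0.1},
    {"tx":-0.3,"ty":1,"tz":0,"ax":0,"ay":0,"az":-0.1},
    {"tx":-0.3,"ty":1,"tz":0,"ax":0,"ay":0,"az":0},
    {"tx":-0.3,"ty":1,"tz":0,"ax":0,"ay":0,"az":0}
  ]
}}

```text
time_s: 13.65
eef_pos: [0.4651, 0.0205, 0.1344]
tcp_rot: [180.0, -0.0, 1.5]
contact_force: [-0.3, 0.1, -1.9]
width: 0.0422
finger_force: 25.0
```

Emit:
{"op": "servo_tool", "data": {
  "rows": [
    {"tx":-0.3,"ty":1,"tz":0,"ax":0,"ay":0,"az":0},
    {"tx":0,"ty":1,"tz":0,"ax":0,"ay":0,"az":0},
    {"tx":0,"ty":0.5,"tz":0,"ax":0,"ay":0,"az":0},
    {"tx":0,"ty":0,"tz":0,"ax":0,"ay":0,"az":0},
    {"tx":0,"ty":0,"tz":0,"ax":0,"ay":0,"az":0}
  ]
}}

```text
time_s: 14.28
eef_pos: [0.4565, 0.0939, 0.1337]
tcp_rot: [180.0, -0.0, 1.5]
contact_force: [0.5, 1.2, -1.9]
width: 0.0421
finger_force: 25.0
```

Emit:
{"op": "servo_tool", "data": {
  "rows": [
    {"tx":0.01,"ty":0.6,"tz":-0.3,"ax":0,"ay":0,"az":0},
    {"tx":0,"ty":0.43,"tz":-0.5,"ax":0,"ay":0,"az":0},
    {"tx":0,"ty":0,"tz":-0.8,"ax":0,"ay":0,"az":0},
    {"tx":0,"ty":0,"tz":-0.8,"ax":0,"ay":0,"az":0},
    {"tx":0,"ty":0,"tz":-0.4,"ax":0,"ay":0,"az":0},
    {"tx":0,"ty":0,"tz":-0.1,"ax":0,"ay":0,"az":0},
    {"tx":0,"ty":0,"tz":0,"ax":0,"ay":0,"az":0},
    {"tx":0,"ty":0,"tz":0,"ax":0,"ay":0,"az":0}
  ]
}}

```text
time_s: 15.28
eef_pos: [0.4571, 0.1255, 0.0472]
tcp_rot: [-180.0, -0.1, 1.5]
contact_force: [-0.5, -0.9, -2.0]
width: 0.0417
finger_force: 25.0
```

Emit:
{"op": "servo_tool", "data": {
  "rows": [
    {"tx":0,"ty":-0.02,"tz":-0.13,"ax":0,"ay":0,"az":0},
    {"tx":0,"ty":0,"tz":-0.12,"ax":0,"ay":0,"az":0},
    {"tx":0,"ty":0,"tz":0,"ax":0,"ay":0,"az":0},
    {"tx":0,"ty":0,"tz":0,"ax":0,"ay":0,"az":0}
  ]
}}

```text
time_s: 15.78
eef_pos: [0.4566, 0.1248, 0.039]
tcp_rot: [180.0, 0.0, 1.5]
contact_force: [0.5, 1.2, -2.1]
width: 0.042
finger_force: 25.0
```

Emit:
{"op": "servo_tool", "data": {
  "rows": [
    {"tx":0,"ty":0,"tz":0,"ax":0,"ay":0,"az":0},
    {"tx":0,"ty":0,"tz":0,"ax":0,"ay":0,"az":0},
    {"tx":0,"ty":0,"tz":0,"ax":0,"ay":0,"az":0},
    {"tx":0,"ty":0,"tz":0,"ax":0,"ay":0,"az":0}
  ],
  "claw": 75
}}

```text
time_s: 16.27
eef_pos: [0.4567, 0.1249, 0.0391]
tcp_rot: [-180.0, -0.0, 1.5]
contact_force: [-1.2, 0.5, -0.2]
width: 0.0643
finger_force: 0.0
```

Emit:
{"op": "servo_tool", "data": {
  "rows": [
    {"tx":0,"ty":0,"tz":0.6,"ax":0,"ay":0,"az":0},
    {"tx":0,"ty":0,"tz":0.9,"ax":0,"ay":0,"az":0},
    {"tx":0,"ty":0,"tz":0.9,"ax":0,"ay":0,"az":0},
    {"tx":0,"ty":-0.5,"tz":0.6,"ax":0,"ay":0,"az":-0.3},
    {"tx":0,"ty":-1,"tz":0,"ax":0,"ay":0,"az":-0.3},
    {"tx":0,"ty":-1,"tz":0,"ax":0,"ay":0,"az":-0.3},
    {"tx":0,"ty":-1,"tz":0,"ax":0,"ay":0,"az":-0.3},
    {"tx":0,"ty":-1,"tz":0,"ax":0,"ay":0,"az":-0.3}
  ]
}}

```text
time_s: 17.27
eef_pos: [0.4566, -0.0111, 0.1292]
tcp_rot: [-180.0, -0.0, -7.6]
contact_force: [0.7, 1.0, -0.3]
width: 0.0644
finger_force: 0.0
```

Emit:
{"op": "servo_tool", "data": {
  "rows": [
    {"tx":0,"ty":-1,"tz":0,"ax":0,"ay":0,"az":-0.3},
    {"tx":0,"ty":-1,"tz":0,"ax":0,"ay":0,"az":-0.3},
    {"tx":0,"ty":-1,"tz":0,"ax":0,"ay":0,"az":-0.3},
    {"tx":0,"ty":-1,"tz":0,"ax":0,"ay":0,"az":-0.3},
    {"tx":0,"ty":-1,"tz":0,"ax":0,"ay":0,"az":-0.3},
    {"tx":0,"ty":-1,"tz":0,"ax":0,"ay":0,"az":-0.3},
    {"tx":0,"ty":-1,"tz":0,"ax":0,"ay":0,"az":0},
    {"tx":0,"ty":-1,"tz":0,"ax":0,"ay":0,"az":0}
  ]
}}

```text
time_s: 18.27
eef_pos: [0.4565, -0.2511, 0.1291]
tcp_rot: [-180.0, 0.0, -18.3]
contact_force: [0.9, -0.2, -0.3]
width: 0.0645
finger_force: 0.0
```

Emit:
{"op": "servo_tool", "data": {
  "rows": [
    {"tx":-0.1,"ty":-1,"tz":-0.4,"ax":0,"ay":0,"az":0},
    {"tx":-0.18,"ty":-1,"tz":-0.5,"ax":0,"ay":0,"az":0},
    {"tx":0,"ty":-1,"tz":0,"ax":0,"ay":0,"az":0},
    {"tx":0,"ty":-0.7,"tz":0,"ax":0,"ay":0,"az":0},
    {"tx":0,"ty":0,"tz":0,"ax":0,"ay":0,"az":0},
    {"tx":0,"ty":0,"tz":0,"ax":0,"ay":0,"az":0}
  ]
}}

```text
time_s: 19.02
eef_pos: [0.4482, -0.3603, 0.1021]
tcp_rot: [-180.0, 0.0, -18.3]
contact_force: [1.6, -0.1, -0.3]
width: 0.0645
finger_force: 0.0
```

Emit:
{"op": "servo_tool", "data": {
  "rows": [
    {"tx":0,"ty":-0.1,"tz":-0.5,"ax":0,"ay":0,"az":0},
    {"tx":0,"ty":0,"tz":-0.7,"ax":0,"ay":0,"az":0},
    {"tx":0,"ty":0,"tz":-0.6,"ax":0,"ay":0,"az":0},
    {"tx":0,"ty":0,"tz":-0.4,"ax":0,"ay":0,"az":0},
    {"tx":0,"ty":0,"tz":-0.18,"ax":0,"ay":0,"az":0},
    {"tx":0,"ty":0,"tz":0,"ax":0,"ay":0,"az":0}
  ]
}}

```text
time_s: 19.77
eef_pos: [0.4483, -0.364, 0.0306]
tcp_rot: [-180.0, 0.0, -18.3]
contact_force: [0.2, -0.2, 0.5]
width: 0.0641
finger_force: 0.0
```

Emit:
{"op": "servo_tool", "data": {
  "rows": [
    {"tx":0,"ty":0,"tz":0,"ax":0,"ay":0,"az":0},
    {"tx":0,"ty":0,"tz":0,"ax":0,"ay":0,"az":0},
    {"tx":0,"ty":0,"tz":0,"ax":0,"ay":0,"az":0},
    {"tx":0,"ty":0,"tz":0,"ax":0,"ay":0,"az":0},
    {"tx":0,"ty":0,"tz":0,"ax":0,"ay":0,"az":0},
    {"tx":0,"ty":0,"tz":0,"ax":0,"ay":0,"az":0}
  ],
  "claw": 255,
  "squeeze": 15
}}

```text
time_s: 20.52
eef_pos: [0.4483, -0.3642, 0.031]
tcp_rot: [180.0, -0.0, -18.3]
contact_force: [-0.2, -0.3, 4.8]
width: 0.0341
finger_force: 15.0
```

Emit:
{"op": "servo_tool", "data": {
  "rows": [
    {"tx":0,"ty":0,"tz":0.5,"ax":0,"ay":0,"az":0},
    {"tx":0,"ty":0,"tz":0.9,"ax":0,"ay":0,"az":0},
    {"tx":0,"ty":0,"tz":0.9,"ax":0,"ay":0,"az":0},
    {"tx":0.24,"ty":0.5,"tz":0.7,"ax":0,"ay":0,"az":0.3},
    {"tx":0.4,"ty":0.9,"tz":0.3,"ax":0,"ay":0,"az":0.3},
    {"tx":0.4,"ty":0.9,"tz":0,"ax":0,"ay":0,"az":0.3},
    {"tx":0.4,"ty":0.9,"tz":0,"ax":0,"ay":0,"az":0.3},
    {"tx":0.4,"ty":0.9,"tz":0,"ax":0,"ay":0,"az":0.3}
  ]
}}

```text
time_s: 21.52
eef_pos: [0.5038, -0.2403, 0.1306]
tcp_rot: [180.0, -0.0, -9.3]
contact_force: [0.0, -0.2, 0.5]
width: 0.0343
finger_force: 15.0
```

Emit:
{"op": "servo_tool", "data": {
  "rows": [
    {"tx":0.4,"ty":0.9,"tz":0,"ax":0,"ay":0,"az":0.3},
    {"tx":0.4,"ty":0.9,"tz":0,"ax":0,"ay":0,"az":0.3},
    {"tx":0.4,"ty":0.9,"tz":0,"ax":0,"ay":0,"az":0.3},
    {"tx":0.4,"ty":0.9,"tz":0,"ax":0,"ay":0,"az":0.3},
    {"tx":0.4,"ty":0.9,"tz":0,"ax":0,"ay":0,"az":0.3},
    {"tx":0.4,"ty":0.9,"tz":0,"ax":0,"ay":0,"az":0.3},
    {"tx":0.4,"ty":0.7,"tz":0,"ax":0,"ay":0,"az":0},
    {"tx":0.4,"ty":0.5,"tz":0,"ax":0,"ay":0,"az":0}
  ]
}}

```text
time_s: 22.52
eef_pos: [0.5999, -0.0422, 0.1305]
tcp_rot: [180.0, -0.0, 1.5]
contact_force: [0.6, -0.1, 0.3]
width: 0.0337
finger_force: 15.0
```

Emit:
{"op": "servo_tool", "data": {
  "rows": [
    {"tx":0.4,"ty":0.5,"tz":0,"ax":0,"ay":0,"az":0},
    {"tx":0.3,"ty":0.5,"tz":0,"ax":0,"ay":0,"az":0},
    {"tx":0,"ty":0,"tz":0,"ax":0,"ay":0,"az":0},
    {"tx":0,"ty":0,"tz":0,"ax":0,"ay":0,"az":0}
  ]
}}

```text
time_s: 23.02
eef_pos: [0.6202, -0.0134, 0.1296]
tcp_rot: [180.0, 0.0, 1.5]
contact_force: [-0.2, 0.2, -0.0]
width: 0.0338
finger_force: 15.0
```

Emit:
{"op": "servo_tool", "data": {
  "rows": [
    {"tx":0.1,"ty":0.5,"tz":0,"ax":0,"ay":0,"az":0},
    {"tx":0,"ty":0.39,"tz":-0.5,"ax":0,"ay":0,"az":0},
    {"tx":0,"ty":0,"tz":-0.8,"ax":0,"ay":0,"az":0},
    {"tx":0,"ty":0,"tz":-0.8,"ax":0,"ay":0,"az":0},
    {"tx":0,"ty":0,"tz":-0.5,"ax":0,"ay":0,"az":0},
    {"tx":0,"ty":0,"tz":-0.3,"ax":0,"ay":0,"az":0},
    {"tx":0,"ty":0,"tz":0,"ax":0,"ay":0,"az":0},
    {"tx":0,"ty":0,"tz":0,"ax":0,"ay":0,"az":0}
  ]
}}

```text
time_s: 24.02
eef_pos: [0.6239, 0.0135, 0.0434]
tcp_rot: [180.0, -0.1, 1.5]
contact_force: [0.7, 0.2, -0.4]
width: 0.034
finger_force: 15.0
```

Emit:
{"op": "servo_tool", "data": {
  "rows": [
    {"tx":0,"ty":0,"tz":-0.14,"ax":0,"ay":0,"az":0},
    {"tx":0,"ty":0,"tz":-0.12,"ax":0,"ay":0,"az":0},
    {"tx":0,"ty":0,"tz":0,"ax":0,"ay":0,"az":0},
    {"tx":0,"ty":0,"tz":0,"ax":0,"ay":0,"az":0}
  ]
}}

```text
time_s: 24.52
eef_pos: [0.6234, 0.0135, 0.0349]
tcp_rot: [-180.0, 0.0, 1.5]
contact_force: [0.4, 0.7, -1.0]
width: 0.0339
finger_force: 15.0
```

Emit:
{"op": "servo_tool", "data": {
  "rows": [
    {"tx":0,"ty":0,"tz":0,"ax":0,"ay":0,"az":0},
    {"tx":0,"ty":0,"tz":0,"ax":0,"ay":0,"az":0},
    {"tx":0,"ty":0,"tz":0,"ax":0,"ay":0,"az":0},
    {"tx":0,"ty":0,"tz":0,"ax":0,"ay":0,"az":0}
  ],
  "claw": 75
}}

```text
time_s: 25.02
eef_pos: [0.6234, 0.0136, 0.0349]
tcp_rot: [-180.0, 0.0, 1.5]
contact_force: [0.2, 0.1, 0.3]
width: 0.0641
finger_force: 0.0
```

Emit:
{"op": "servo_tool", "data": {
  "rows": [
    {"tx":0,"ty":0,"tz":0.6,"ax":0,"ay":0,"az":0},
    {"tx":0,"ty":0,"tz":0.9,"ax":0,"ay":0,"az":0},
    {"tx":0,"ty":0,"tz":0.9,"ax":0,"ay":0,"az":0},
    {"tx":-0.1,"ty":-0.5,"tz":0.6,"ax":0,"ay":0,"az":-0.4},
    {"tx":-0.2,"ty":-0.9,"tz":0.1,"ax":0,"ay":0,"az":-0.6},
    {"tx":-0.2,"ty":-0.9,"tz":0,"ax":0,"ay":0,"az":-0.6},
    {"tx":-0.2,"ty":-0.9,"tz":0,"ax":0,"ay":0,"az":-0.6},
    {"tx":-0.2,"ty":-0.9,"tz":0,"ax":0,"ay":0,"az":-0.6}
  ]
}}

```text
time_s: 26.02
eef_pos: [0.5958, -0.1112, 0.1285]
tcp_rot: [180.0, -0.0, -15.6]
contact_force: [-0.2, 0.3, 0.1]
width: 0.0644
finger_force: 0.0
```

Emit:
{"op": "servo_tool", "data": {
  "rows": [
    {"tx":-0.25,"ty":-0.9,"tz":0,"ax":0,"ay":0,"az":-0.6},
    {"tx":-0.25,"ty":-0.9,"tz":0,"ax":0,"ay":0,"az":-0.6},
    {"tx":-0.25,"ty":-0.9,"tz":0,"ax":0,"ay":0,"az":-0.6},
    {"tx":-0.25,"ty":-0.9,"tz":0,"ax":0,"ay":0,"az":-0.43},
    {"tx":0,"ty":0,"tz":0,"ax":0,"ay":0,"az":0},
    {"tx":0,"ty":0,"tz":0,"ax":0,"ay":0,"az":0}
  ]
}}

```text
time_s: 26.78
eef_pos: [0.5662, -0.2176, 0.1282]
tcp_rot: [-180.0, 0.0, -28.7]
contact_force: [1.3, 0.1, 0.1]
width: 0.0643
finger_force: 0.0
```

```bash
python3 - <<'E'
from cell import robot
import cv2,numpy as np
t=robot.capture("top")[:,:,::-1];s=robot.capture("scene")[:,:,::-1]; cv2.imwrite("pics/top2.png",t);cv2.imwrite("pics/scene2.png",s)
cv2.imwrite("pics/t2_plate.png",cv2.resize(t[180:295,205:335],None,fx=5,fy=5,interpolation=cv2.INTER_CUBIC))
cv2.imwrite("pics/s2_plate.png",cv2.resize(s[130:290,230:430],None,fx=4,fy=4-.25,interpolation=cv2.INTER_CUBIC))
E
```

```text
(no output)
```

View pics/t2_plate.png

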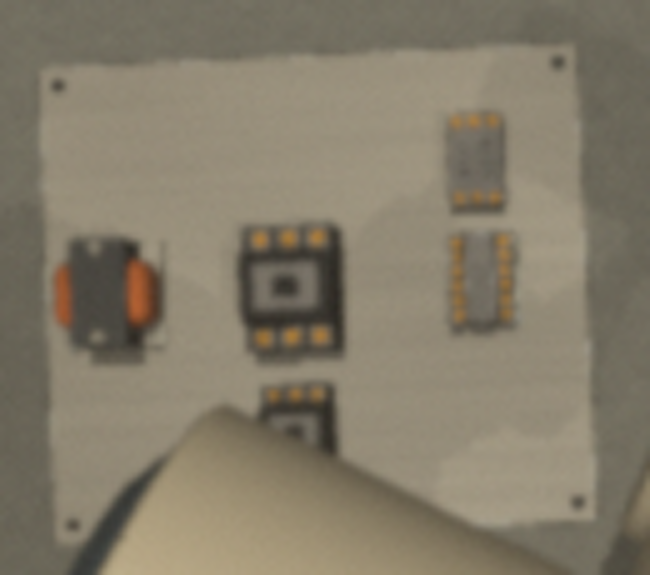

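View pics/s2_plate.png

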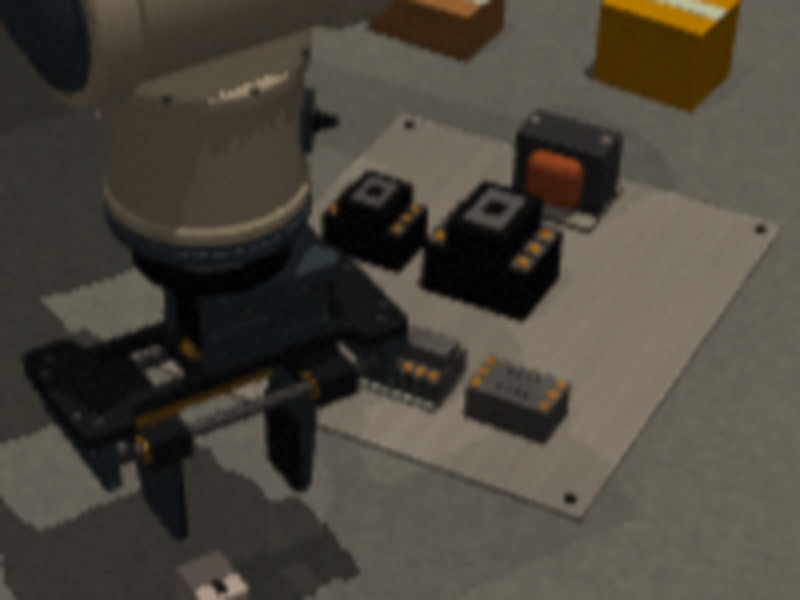

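The socket stands behind the terminals with its screws at (457..494,121) and (460..497,197). The small contactor is in front of the large one with its label at (296,431), and both are upright.

```bash
python3 - <<'E'
from h import *
p=lambda uv,z:bp("top",cr(205,180,5,uv),z)
a=p([(460,198),(479,197),(497,197)],.035).mean(0);b=p([(457,121),(475,121),(494,120)],.035).mean(0)
print("K",(a+b)/2,head(a,b)," want",[546+76,12.5+2],"S",p([(296,431)],.054),"want",[544-88,128.1-2.3])
E
```

```text
K [621.43537112  14.89820399] (np.float64(1.7), np.float64(47.3))  want [622, 14.5] S [[456.66164304 125.4774668 ]] want [456, 125.8]
```

Emit:
{"op": "servo_tool", "data": {
  "rows": [
    {"tx":-0.09,"ty":-0.52,"tz":0,"ax":0,"ay":0,"az":0},
    {"tx":0,"ty":0,"tz":-0.6,"ax":0,"ay":0,"az":0},
    {"tx":0,"ty":0,"tz":-0.8,"ax":0,"ay":0,"az":0},
    {"tx":0,"ty":0,"tz":-0.8,"ax":0,"ay":0,"az":0},
    {"tx":0,"ty":0,"tz":-0.6,"ax":0,"ay":0,"az":0},
    {"tx":0,"ty":0,"tz":-0.27,"ax":0,"ay":0,"az":0},
    {"tx":0,"ty":0,"tz":0,"ax":0,"ay":0,"az":0}
  ]
}}

```text
time_s: 27.75
eef_pos: [0.5637, -0.2332, 0.0357]
tcp_rot: [180.0, 0.0, -28.7]
contact_force: [-0.3, -0.8, 0.6]
width: 0.0643
finger_force: 0.0
```

Emit:
{"op": "servo_tool", "data": {
  "rows": [
    {"tx":0,"ty":0,"tz":0,"ax":0,"ay":0,"az":0},
    {"tx":0,"ty":0,"tz":0,"ax":0,"ay":0,"az":0},
    {"tx":0,"ty":0,"tz":0,"ax":0,"ay":0,"az":0},
    {"tx":0,"ty":0,"tz":0,"ax":0,"ay":0,"az":0},
    {"tx":0,"ty":0,"tz":0,"ax":0,"ay":0,"az":0},
    {"tx":0,"ty":0,"tz":0,"ax":0,"ay":0,"az":0},
    {"tx":0,"ty":0,"tz":0,"ax":0,"ay":0,"az":0}
  ],
  "claw": 255,
  "squeeze": 15
}}

```text
time_s: 28.62
eef_pos: [0.5639, -0.2331, 0.036]
tcp_rot: [-180.0, -0.0, -28.7]
contact_force: [-0.2, 0.4, 5.8]
width: 0.0277
finger_force: 15.0
```

Emit:
{"op": "servo_tool", "data": {
  "rows": [
    {"tx":0,"ty":0,"tz":0.5,"ax":0,"ay":0,"az":0},
    {"tx":0,"ty":0,"tz":0.9,"ax":0,"ay":0,"az":0},
    {"tx":0,"ty":0,"tz":0.9,"ax":0,"ay":0,"az":0},
    {"tx":0.1,"ty":0.5,"tz":0.9,"ax":0,"ay":0,"az":0.4},
    {"tx":0.2,"ty":0.8,"tz":0.5,"ax":0,"ay":0,"az":0.6},
    {"tx":0.2,"ty":0.9,"tz":0,"ax":0,"ay":0,"az":0.6},
    {"tx":0.2,"ty":0.9,"tz":0,"ax":0,"ay":0,"az":0.6},
    {"tx":0.2,"ty":0.9,"tz":0,"ax":0,"ay":0,"az":0.6}
  ]
}}

```text
time_s: 29.62
eef_pos: [0.5909, -0.1122, 0.1477]
tcp_rot: [180.0, -0.0, -11.8]
contact_force: [-1.1, -0.4, -0.1]
width: 0.0281
finger_force: 15.0
```

Emit:
{"op": "servo_tool", "data": {
  "rows": [
    {"tx":0.2,"ty":0.9,"tz":0,"ax":0,"ay":0,"az":0.6},
    {"tx":0.2,"ty":0.9,"tz":0,"ax":0,"ay":0,"az":0.6},
    {"tx":0.2,"ty":0.9,"tz":0,"ax":0,"ay":0,"az":0.6},
    {"tx":0.2,"ty":0.8,"tz":0,"ax":0,"ay":0,"az":0.43},
    {"tx":0.2,"ty":0.5,"tz":0,"ax":0,"ay":0,"az":0},
    {"tx":0,"ty":0,"tz":0,"ax":0,"ay":0,"az":0},
    {"tx":0,"ty":0,"tz":0,"ax":0,"ay":0,"az":0}
  ]
}}

```text
time_s: 30.5
eef_pos: [0.6206, 0.0063, 0.1469]
tcp_rot: [180.0, 0.0, 1.4]
contact_force: [0.3, -0.2, -0.8]
width: 0.0279
finger_force: 15.0
```

Emit:
{"op": "servo_tool", "data": {
  "rows": [
    {"tx":0.08,"ty":0.24,"tz":0,"ax":0,"ay":0,"az":0},
    {"tx":0,"ty":0,"tz":-0.5,"ax":0,"ay":0,"az":0},
    {"tx":0,"ty":0,"tz":-0.7,"ax":0,"ay":0,"az":0},
    {"tx":0,"ty":0,"tz":-0.6,"ax":0,"ay":0,"az":0},
    {"tx":0,"ty":0,"tz":-0.4,"ax":0,"ay":0,"az":0},
    {"tx":0,"ty":0,"tz":-0.08,"ax":0,"ay":0,"az":0},
    {"tx":0,"ty":0,"tz":0,"ax":0,"ay":0,"az":0},
    {"tx":0,"ty":0,"tz":0,"ax":0,"ay":0,"az":0}
  ]
}}

```text
time_s: 31.5
eef_pos: [0.6236, 0.0141, 0.079]
tcp_rot: [180.0, -0.1, 1.5]
contact_force: [-0.3, -0.4, -0.5]
width: 0.0282
finger_force: 15.0
```

Emit:
{"op": "servo_tool", "data": {
  "rows": [
    {"tx":0,"ty":-0.01,"tz":-0.14,"ax":0,"ay":0,"az":0},
    {"tx":0,"ty":0,"tz":-0.14,"ax":0,"ay":0,"az":0},
    {"tx":0,"ty":0,"tz":0,"ax":0,"ay":0,"az":0},
    {"tx":0,"ty":0,"tz":0,"ax":0,"ay":0,"az":0}
  ]
}}

```text
time_s: 32.0
eef_pos: [0.6231, 0.0139, 0.0699]
tcp_rot: [-180.0, 0.0, 1.5]
contact_force: [-0.2, -0.5, -0.9]
width: 0.0278
finger_force: 15.0
```

Down at the expected height. I'll release, retreat straight up, swing clear and look.

Emit:
{"op": "servo_tool", "data": {
  "rows": [
    {"tx":0,"ty":0,"tz":0,"ax":0,"ay":0,"az":0},
    {"tx":0,"ty":0,"tz":0,"ax":0,"ay":0,"az":0},
    {"tx":0,"ty":0,"tz":0,"ax":0,"ay":0,"az":0},
    {"tx":0,"ty":0,"tz":0,"ax":0,"ay":0,"az":0}
  ],
  "claw": 75
}}

```text
time_s: 32.5
eef_pos: [0.6232, 0.0139, 0.0701]
tcp_rot: [180.0, -0.0, 1.5]
contact_force: [0.4, -0.2, 0.3]
width: 0.0635
finger_force: 0.0
```

Emit:
{"op": "servo_tool", "data": {
  "rows": [
    {"tx":0,"ty":0,"tz":0.3,"ax":0,"ay":0,"az":0},
    {"tx":0,"ty":0,"tz":0.6,"ax":0,"ay":0,"az":0},
    {"tx":0,"ty":0,"tz":0.8,"ax":0,"ay":0,"az":0},
    {"tx":0,"ty":0,"tz":0.8,"ax":0,"ay":0,"az":0},
    {"tx":0,"ty":0,"tz":0.8,"ax":0,"ay":0,"az":0},
    {"tx":-0.2,"ty":-1,"tz":0.6,"ax":0,"ay":0,"az":0},
    {"tx":-0.4,"ty":-1,"tz":0,"ax":0,"ay":0,"az":0},
    {"tx":-0.4,"ty":-1,"tz":0,"ax":0,"ay":0,"az":0}
  ]
}}

```text
time_s: 33.5
eef_pos: [0.5931, -0.077, 0.1888]
tcp_rot: [180.0, -0.1, 1.5]
contact_force: [0.3, 0.4, -1.2]
width: 0.0644
finger_force: 0.0
```

Emit:
{"op": "servo_tool", "data": {
  "rows": [
    {"tx":-0.5,"ty":-1,"tz":0,"ax":0,"ay":0,"az":0},
    {"tx":-0.5,"ty":-1,"tz":0,"ax":0,"ay":0,"az":0},
    {"tx":-0.5,"ty":-1,"tz":0,"ax":0,"ay":0,"az":0},
    {"tx":-0.5,"ty":-1,"tz":0,"ax":0,"ay":0,"az":0},
    {"tx":-0.5,"ty":-1,"tz":0,"ax":0,"ay":0,"az":0},
    {"tx":-0.5,"ty":-1,"tz":0,"ax":0,"ay":0,"az":0},
    {"tx":-0.5,"ty":-1,"tz":0,"ax":0,"ay":0,"az":0},
    {"tx":-0.5,"ty":-1,"tz":0,"ax":0,"ay":0,"az":0}
  ]
}}

```text
time_s: 34.5
eef_pos: [0.4728, -0.3173, 0.1885]
tcp_rot: [179.9, -0.1, 1.5]
contact_force: [0.2, -0.5, -0.0]
width: 0.0641
finger_force: 0.0
```

Emit:
{"op": "servo_tool", "data": {
  "rows": [
    {"tx":-0.5,"ty":-1,"tz":0,"ax":0,"ay":0,"az":0},
    {"tx":-0.5,"ty":-1,"tz":0,"ax":0,"ay":0,"az":0},
    {"tx":-0.5,"ty":-1,"tz":0,"ax":0,"ay":0,"az":0},
    {"tx":-0.5,"ty":-1,"tz":0,"ax":0,"ay":0,"az":0},
    {"tx":0,"ty":0,"tz":0,"ax":0,"ay":0,"az":0},
    {"tx":0,"ty":0,"tz":0,"ax":0,"ay":0,"az":0}
  ]
}}

```text
time_s: 35.25
eef_pos: [0.4133, -0.4358, 0.1878]
tcp_rot: [180.0, -0.0, 1.5]
contact_force: [-0.5, -0.2, -0.0]
width: 0.0646
finger_force: 0.0
```

```bash
python3 - <<'E'
from cell import robot
import cv2,numpy as np
t=robot.capture("top")[:,:,::-1];s=robot.capture("scene")[:,:,::-1]
cv2.imwrite("pics/t3_plate.png",cv2.resize(t[180:295,205:335],None,fx=5,fy=5,interpolation=cv2.INTER_CUBIC))
cv2.imwrite("pics/scene3.png",s)
E
```

```text
(no output)
```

View pics/t3_plate.png

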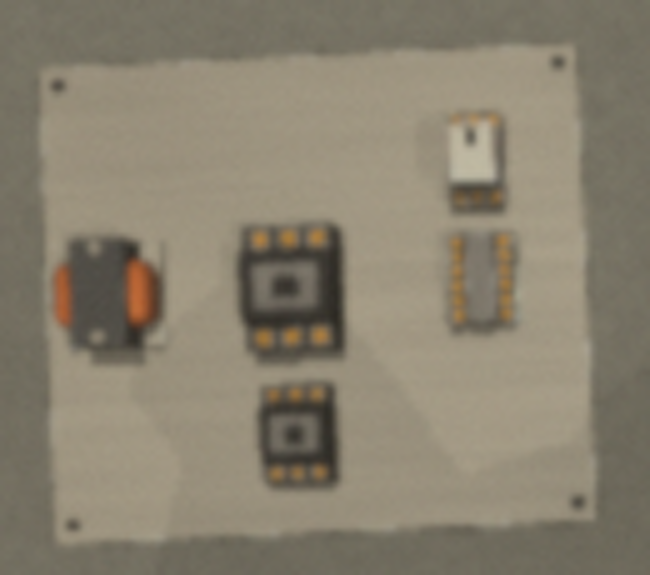

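View pics/scene3.png

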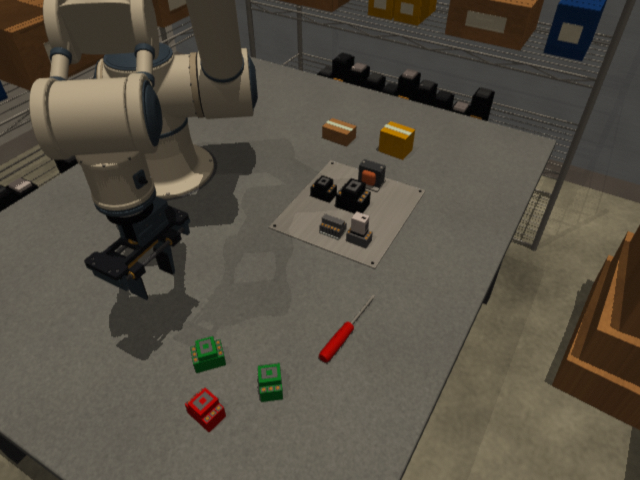

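Everything stands upright: the relay top is at (474,152) on the socket, the small contactor's screws are at (296,394) and (298,474), and the bystanders are unmoved. One last numeric check before handing in.

```bash
python3 - <<'E'
from h import *
p=lambda uv,z:bp("top",cr(205,180,5,uv),z)
a=p([(276,475),(298,474),(320,472)],.039).mean(0);b=p([(273,395),(296,394),(319,393)],.039).mean(0)
print("S",(a+b)/2,head(a,b),"want 456,125.8")
a=p([(499,183),(451,183)],.084).mean(0);b=p([(449,121),(498,121)],.084).mean(0)
print("R",(a+b)/2,head(a,b),"socket 621.4,14.9")
E
```

```text
S [454.75173404 126.81396573] (np.float64(0.9), np.float64(48.5)) want 456,125.8
R [620.70791108  13.97685901] (np.float64(0.6), np.float64(36.9)) socket 621.4,14.9
```

All parts are within about 1.5 mm and 1°, so I'm handing in.

```bash
python3 -c "
from cell import robot
print(robot.finish_job())"
```

```text
the job is handed in; nothing more can be done
None
```

The starter panel is laid out and handed in: all four loose parts measured within about 1.5 mm and 1° of their targets in the overhead camera, the arm is clear of everything at about 35 s, and the cartons and screwdriver were not touched.

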